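# Fasten the hook of the large filing case

## Robot

A 6-joint arm with a two-finger parallel gripper is mounted at the origin on the work surface. World frame = base frame: x ahead of the robot, y to its left, z up, the work surface at z = 0. Lengths are in m, angles in degrees, forces in N, time in s.
With the tool pointing down it reaches from about 0.25 to 0.725 m from the base axis. Payload 4 kg.
Tool frame: the origin (TCP) lies on the centre line of the jaws, within the pads' length; the fingertips stand 22 mm ahead of it and the grasp point (between the pads) lies 3 mm ahead of it; z points along the fingers, x is the direction in which the jaws open and shut, and the axes are right-handed (so a half turn about z gives the same grasp; the last joint's range is limited). The gripper opens to 85 mm and grips with 20 to 120 N. Pads are 22 mm wide; open, the fingers measure 114 mm over their backs; the gripper's body (76 mm by 85 mm) begins 54 mm behind the grasp point. The pads swing forward as they close: fully open they stand 13 mm farther back than shut.
Start: joints at [-66.062, 13.785, 0.286, 76.501, 0, 90], TCP at [0.203, -0.457, 0.253] pointing down, gripper open.
Joint ranges: [-155.79, 155.79], [-60.16, 107.12], [-62.33, 73.08], [-114, 123.19], [-81.49, 82.49], [-180, 180]. Speed limits (degrees/s): [159.86, 159.86, 180, 180, 180, 180].

## Interface

Orientations are given as a 3x3 rotation matrix whose columns are the frame's x, y, z axes.
In Python, from plant import env gives the robot as it stands.
- The arm moves only by the shell command python3 -m creep 'ROWS' [FORCE]. ROWS is text: rows parted by semicolons, each of 5 numbers parted by spaces: the gripper's target within -1 to 1 (shut at 1, half-way at 0, fully open at -1), then the shift along the tool's x, y, z in cm, then the turn about the tool's z in rad. A call has 1 to 12 rows; each row is the pose to reach, as a shift and turn from the pose commanded when the call began, along the tool's axes at that moment; what a row does not reach only later rows make up. A row lasts 1/10 s, in which the tool goes at most 50 mm and 8.59 degrees, less where a joint would pass 70% of its speed; a pose out of reach is approached as far as the arm can. A call with a gripper value outside its range is refused whole. The fingers move at their own pace and stop on an object; FORCE is the grip in N (left out, the last holds). Time passes only in rows, so rows that repeat a pose let the fingers close. It gives the time, the measured TCP pose, the force and the opening at its end, in the units of the state.
- env.sense(): the state, without advancing time (a new reading comes with each control period).
- env.snapshot(name): name is "scene" or "top"; returns a dict with "img" (400x640x3 uint8, red, green, blue), "range_z" (400x640 float32, m along the optical axis (not along the pixel's ray), 0 where there is no reading), "intrinsics" (3x3 intrinsics, pixels), "R" (3x3) and "t" (3): a world point X has camera coordinates R X + t. Camera axes: x right, y down, z forward; pixel columns grow to the right and rows downward; lengths in m; the calibration is good to about 2 mm. A picture is of the moment at which its call begins.
- env.hand_in(): hands the job in, once; it reports no verdict.
Trained networks look in the newest picture that a camera, given by its name, has taken for a name from the list of things; names that differ only in an ending like _2 or _b are one class to them, and where a whole thing is asked for, a point or a joint stands for the part that bears it (a point fixed in the world has none). Each returns a list of dicts, best first, with "p" (0 to 1); they miss things now and then, are a little off and sometimes report something else, mostly with a low value. They report only what shows in the picture. A call takes as long as a camera call.
- env.boxes_of(camera, thing): "location" ([row, column] in pixels, amid what is visible of it).
- env.outline_of(camera, thing): "pixels" (400x640 bool, what is visible of it) and "location" ([row, column] in pixels, amid what is visible of it).
The state is a dict: "time": time; "joint_positions": joint angles; "qvel": joint speeds; "joint_efforts": joint torques, N m; "tcp_pos": TCP position; "eef_rot": TCP orientation; "ft_force": force on the tool from outside, world axes, zero at the start; "torque": the same for the moment, N m; "grip_width": finger opening in m.
Only numpy, scipy, OpenCV 4.12 (cv2) and the standard library are available. Lean on these libraries where they do the work, as an engineer would, in place of code of your own. Each camera call takes 0.05 s, during which the arm holds its last target.

## Task

Fasten the larger of the two flat wooden filing cases on the desk: swing the steel hook on its top round until its notch is fully home around the headed pin, then let go. Leave the hook of the smaller case open, as it is.

Things in the scene. Friction and masses are not known exactly. Their poses are not given: they have to be found in the camera images.
- large_hook (a joint): The large case's hook: a flat steel bar (26 mm wide, 6 mm thick, 4 to 10 mm above the case top) that swings level on an upright pivot on the case. In rad: 0 = closed, the headed pin deep in its notch (firm stop); grows counter-clockwise from above as it opens, to 1.6; starts at 0.9 to 1.4. Friction only (about 0.5 N at the knob): it stays where left.
- large_knob (a point): Centre (half-way up) of the dark upright round knob on the hook's free end: 18 mm in diameter, 42 mm tall, its underside 10 mm and its top 52 mm above the case top, 100 mm from the pivot's axis. It moves with the hook. Nothing but the pin stands within 25 mm of its path; a low roll of tape lies on the far part of the lid.
- large_pivot (a point): The hook's fixed pivot, at the height of the case top, 70 mm above the desk. The wooden case (220 x 280 x 70 mm) is fixed. Axes of the case: z up, x along its short side. Opened by angle q, the hook points from here along (-cos q, -sin q) in these axes: along -x when closed. The pin (head 16 mm wide, its top 16 mm above the case top) stands 60 mm from here along -x.
- small_knob (a point): Centre of the like knob (18 mm in diameter, 42 mm tall) on the hook of the smaller case (170 x 200 x 70 mm), 85 mm from its own pivot. This hook is open too and must stay as it is.

How it is judged:
By the outcome, as a careful person would: the job done as asked, in the order asked, and still so for the second after the job is handed in, with the robot touching nothing.
It also fails if it takes over 32 s, if anything falls off the work surface, if the arm or the gripper's body presses on something with over 40 N, if the wrist force passes 120 N, or if a joint passes its speed limit or range.

## Working session

There is one attempt and no reset: what is moved stays moved. The work goes in short steps, Python scripts to look and compute and a shell command to move; the robot and the scene stay as the last step left them, time stands still between calls to the robot, and variables do not carry over. Pictures are saved under pics/ and viewed, and the job is handed in when it is done.

```bash
ls; mkdir -p pics
cat > h.py <<'E'
import numpy as np, cv2
from plant import env
def snap(c,name=None):
    s=env.snapshot(c)
    if name: cv2.imwrite(f'pics/{name}.png',s['img'][:,:,::-1])
    return s
def world(s,r,c,z=None):
    K=s['intrinsics'];d=s['range_z'][int(r),int(c)] if z is None else z
    p=np.linalg.inv(K)@np.array([c,r,1])*d
    return s['R'].T@(p-s['t'])
def onplane(s,r,c,h):
    K=s['intrinsics'];v=s['R'].T@(np.linalg.inv(K)@np.array([c,r,1]));o=-s['R'].T@s['t']
    return o+v*(h-o[2])/v[2]
def cloud(s,m):
    rs,cs=np.nonzero(m&(s['range_z']>0))
    K=s['intrinsics'];d=s['range_z'][rs,cs]
    p=(np.linalg.inv(K)@np.vstack([cs,rs,np.ones(len(rs))]))*d
    return (s['R'].T@(p-s['t'][:,None])).T
E
python3 - <<'E'
from h import *
np.set_printoptions(precision=4,suppress=True)
for c in ('top','scene'):
    s=snap(c,c+'0'); print(c,'cam at',-s['R'].T@s['t'])
    for n in ('large_hook','large_knob','large_pivot','small_knob'):
        try:
            for o in env.outline_of(c,n)[:3]:
                P=cloud(s,o['pixels'])
                print(n,round(o['p'],2),np.round(o['location']),o['pixels'].sum(),P.mean(0) if len(P) else None, np.percentile(P,[2,98],axis=0).ravel() if len(P) else None)
        except Exception as e: print(n,e)
print(env.sense()['time'],env.sense()['eef_rot'])
E
```

```text
pics
top cam at [ 0.3883 -0.0068  0.9086]
large_hook 0.8 [187. 476.] 835 [ 0.5114 -0.3039  0.0856] [ 0.4969 -0.3567  0.077   0.5261 -0.2431  0.1231]
large_knob 0.97 [189. 471.] 841 [ 0.5117 -0.3036  0.0855] [ 0.4969 -0.357   0.0761  0.5277 -0.2431  0.1231]
large_pivot 0.64 [194. 451.] 15422 [ 0.5065 -0.2514  0.0701] [ 0.4012 -0.3887  0.0428  0.6211 -0.1115  0.0826]
small_knob 0.76 [189. 222.] 647 [0.5141 0.1857 0.0856] [0.4891 0.1371 0.0751 0.5397 0.2352 0.1232]
scene cam at [1.0003 0.6112 0.7618]
large_hook 0.71 [151. 242.] 325 [ 0.5163 -0.3121  0.0861] [ 0.5007 -0.3562  0.0737  0.53   -0.2429  0.1214]
large_knob 0.72 [153. 247.] 346 [ 0.5154 -0.3104  0.0853] [ 0.5001 -0.3569  0.0707  0.5301 -0.2419  0.1213]
large_pivot 0.96 [172. 261.] 7217 [ 0.5291 -0.2219  0.0584] [ 0.4022 -0.3817  0.0061  0.6354 -0.1037  0.081 ]
small_knob 0.91 [264. 370.] 669 [0.5182 0.1836 0.084 ] [0.4954 0.1355 0.0686 0.5434 0.2367 0.1214]
0.5 [[ 0.4057 -0.914  -0.    ]
 [-0.914  -0.4057  0.    ]
 [-0.      0.     -1.    ]]
```

View pics/top0.png

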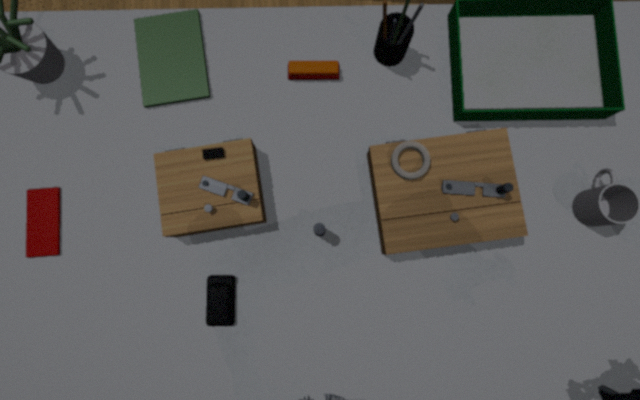

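Run:
```python
from h import *
np.set_printoptions(precision=4,suppress=True)
s=snap('top'); cv2.imwrite('pics/top_z.png',cv2.resize(s['img'][110:270,360:540,::-1],None,fx=4,fy=4)[:600,:720])
o=env.outline_of('top','large_hook')[0]
P=cloud(s,o['pixels']); K=P[P[:,2]>0.117]; B=P[P[:,2]<0.09]
print('knob top',K.mean(0),len(K),K.min(0),K.max(0),'bar',B.mean(0))
# all high points near
A=cloud(s,np.ones((400,640),bool)); n=A[(A[:,2]>0.114)&(A[:,0]>.35)&(A[:,0]<.65)]
print('high L',n[n[:,1]<0].mean(0),(n[:,1]<0).sum(),'high S',n[n[:,1]>0].mean(0))
# pivot-case rect
L=env.outline_of('top','large_pivot')[0]['pixels']
T=cloud(s,L);T=T[abs(T[:,2]-.07)<.006]
print(cv2.minAreaRect(T[:,:2].astype(np.float32)*1000))
M=A[(A[:,2]>.082)&(A[:,2]<.11)&(A[:,1]<-.05)&(A[:,0]>.38)&(A[:,0]<.65)]
for m in M: print(m)if len(M)<60 else None
print(len(M))
```

```text
knob top [ 0.5076 -0.3508  0.1219] 79 [ 0.4988 -0.3599  0.1171] [ 0.516  -0.3431  0.1256] bar [ 0.5123 -0.2962  0.0801]
high L [ 0.5074 -0.3503  0.1215] 85 high S [0.4997 0.1462 0.1213]
((511.96392822265625, -253.20828247070312), (220.65664672851562, 281.48486328125), 6.984691619873047)
1320
```

View pics/top_z.png

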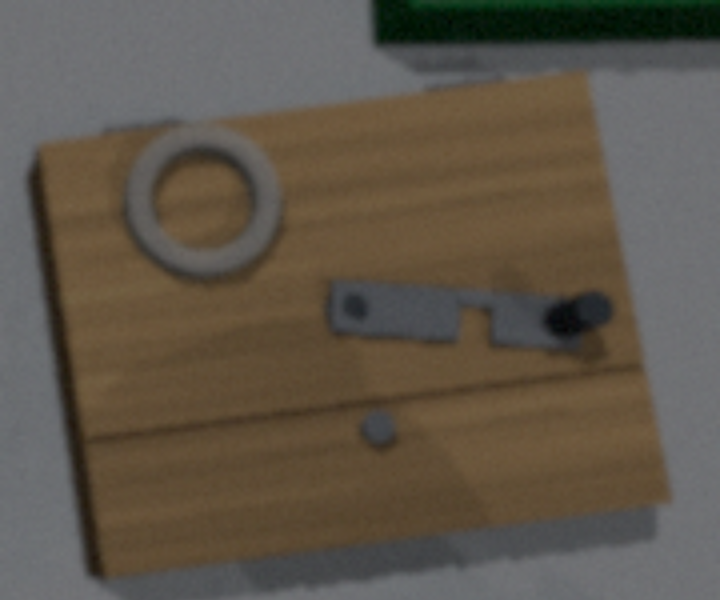

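Run:
```python
from h import *
np.set_printoptions(precision=4,suppress=True)
s=snap('top')
g=lambda x,y:(110+(y+.5)/4-.5,360+(x+.5)/4-.5)
pv=onplane(s,*g(356,307),.080); pn=onplane(s,*g(379,428),.086); kt=onplane(s,*g(594,308),.122)
print('pivot',pv,'pin',pn,'knob',kt)
d=pn-pv; print('dist pin',np.hypot(*d[:2]),'yaw',np.degrees(np.arctan2(-d[1],-d[0])))
K=np.array([.5076,-.3508]); 
for k in (K,kt[:2]):
    e=k-pv[:2]; print('len',np.hypot(*e),'q',(np.arctan2(e[1],e[0])-np.radians(187))%(2*np.pi))
th=np.radians(187)
q=np.linspace(1.45,-.03,10)
print(np.c_[q,pv[0]+.1*np.cos(th+q),pv[1]+.1*np.sin(th+q)])
```

```text
pivot [ 0.5153 -0.2541  0.08  ] pin [ 0.4551 -0.2603  0.086 ] knob [ 0.507  -0.3519  0.122 ]
dist pin 0.06048799819069173 yaw 5.894116598662066
len 0.0969789065326209 q 1.369523864573189
len 0.09812319458015595 q 1.3641154952734809
[[ 1.45    0.5154 -0.3541]
 [ 1.2856  0.499  -0.3528]
 [ 1.1211  0.4831 -0.3488]
 [ 0.9567  0.468  -0.3423]
 [ 0.7922  0.4542 -0.3333]
 [ 0.6278  0.4421 -0.3223]
 [ 0.4633  0.4319 -0.3094]
 [ 0.2989  0.424  -0.295 ]
 [ 0.1344  0.4185 -0.2795]
 [-0.03    0.4157 -0.2633]]
```

```bash
python3 -m creep '0.1 0.5 -5 0 -0.14; 0.1 1 -10 0 -0.28; 0.1 1.4 -15 0 -0.42; 0.1 1.8 -20 0 -0.56; 0.1 2.2 -25 0 -0.7; 0.1 2.6 -30 0 -0.84; 0.1 2.6 -32.1 0 -0.98; 0.1 2.6 -32.1 0 -1.07; 0.1 2.6 -32.1 0 -1.07; 0.1 2.6 -32.1 0 -1.07' 20
```

```text
time: 1.7
tcp_pos: [0.5066, -0.3505, 0.2531]
eef_rot: [[0.996, -0.085, -0.0], [-0.085, -0.996, 0.0], [-0.0, -0.0, -1.0]]
ft_force: [-0.6, -0.4, -0.4]
grip_width: 0.0383
```

```bash
python3 -m creep '0.1 0 0 4 0; 0.1 0 0 8 0; 0.1 0 0 11 0; 0.1 0 0 12.5 0; 0.1 0 0 13.9 0; 0.1 0 0 13.9 0; 0.1 0 0 13.9 0'
python3 - <<'E'
from h import *
s=snap('top'); cv2.imwrite('pics/d1.png',cv2.resize(s['img'][110:270,360:540,::-1],None,fx=4,fy=4)[:600,:720])
s=snap('scene'); cv2.imwrite('pics/d2.png',cv2.resize(s['img'][60:210,160:360,::-1],None,fx=4,fy=4))
E
```

```text
time: 2.4
tcp_pos: [0.5063, -0.351, 0.1147]
eef_rot: [[0.996, -0.085, 0.0], [-0.085, -0.996, -0.0], [0.0, 0.0, -1.0]]
ft_force: [-0.0, 1.0, 0.4]
grip_width: 0.0383
```

View pics/d2.png

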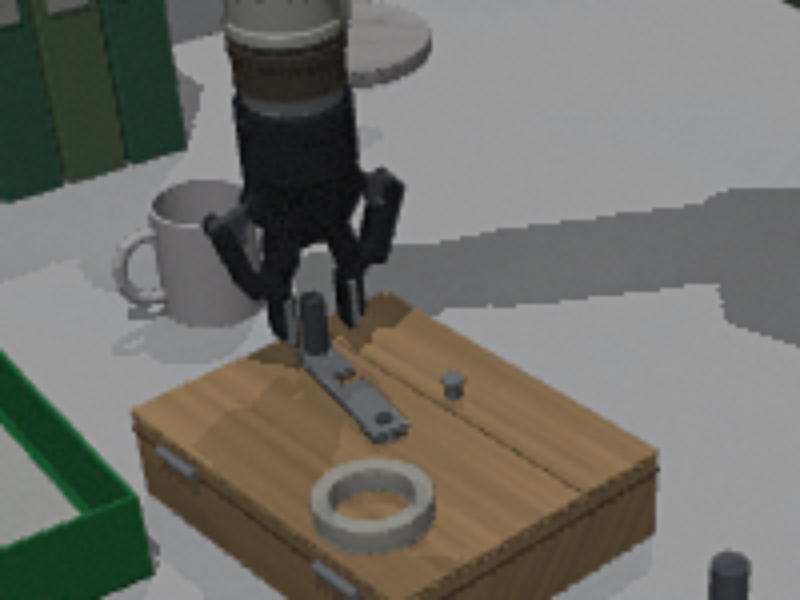

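The knob (crop px 313,322) stands between the two fingers, clear of the pin (452,384). I'll narrow the jaws into a loose cage and follow the arc.

```bash
python3 -m creep '0.4 0 0 0 0; 0.4 0 0 0 0; 0.4 -0.98 -0.05 0 0.1; 0.4 -1.95 -0.2 0 0.2; 0.4 -2.9 -0.44 0 0.3; 0.4 -3.82 -0.77 0 0.4; 0.4 -4.7 -1.2 0 0.5; 0.4 -5.53 -1.71 0 0.6; 0.4 -6.31 -2.3 0 0.7; 0.4 -7.03 -2.97 0 0.8; 0.4 -7.68 -3.71 0 0.9; 0.4 -7.68 -3.71 0 0.9'
python3 - <<'E'
from h import *
s=snap('top'); cv2.imwrite('pics/e1.png',cv2.resize(s['img'][110:270,360:540,::-1],None,fx=4,fy=4)[:600,:720])
s=snap('scene'); cv2.imwrite('pics/e2.png',cv2.resize(s['img'][60:210,160:360,::-1],None,fx=4,fy=4))
E
```

```text
time: 3.7
tcp_pos: [0.4329, -0.3065, 0.1148]
eef_rot: [[0.555, -0.832, -0.0], [-0.832, -0.555, 0.0], [-0.0, -0.0, -1.0]]
ft_force: [0.4, 0.4, 1.5]
grip_width: 0.0257
```

View pics/e2.png

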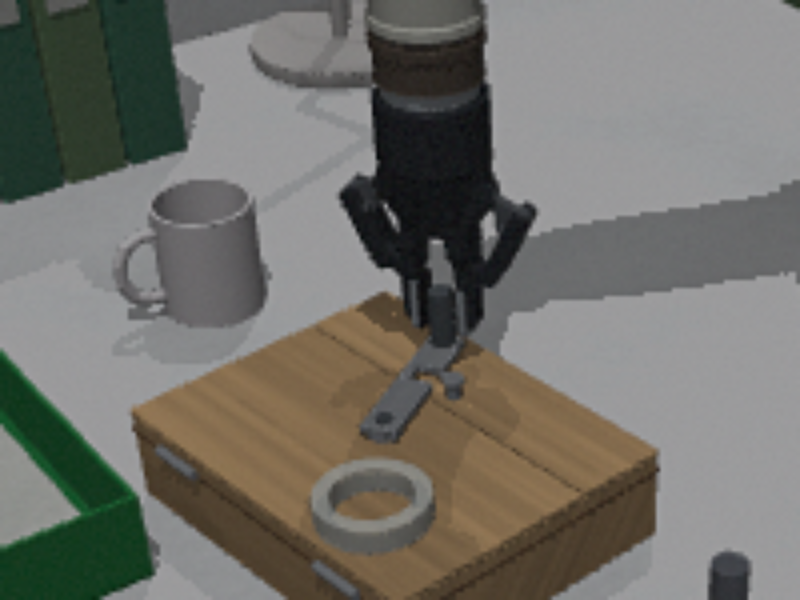

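```bash
python3 -m creep '0.4 -0.97 -0.05 0 0.1; 0.4 -1.94 -0.19 0 0.2; 0.4 -2.41 -0.3 0 0.25; 0.4 -2.88 -0.44 0 0.3; 0.4 -3.34 -0.59 0 0.35; 0.4 -3.8 -0.77 0 0.4; 0.4 -4.24 -0.97 0 0.45;  0.4 -4.24 -0.97 0 0.45'
python3 - <<'E'
from h import *
s=snap('scene'); cv2.imwrite('pics/f2.png',cv2.resize(s['img'][60:210,160:360,::-1],None,fx=4,fy=4))
E
```

```text
time: 4.6
tcp_pos: [0.4184, -0.2666, 0.1145]
eef_rot: [[0.139, -0.99, 0.0], [-0.99, -0.139, -0.0], [0.0, -0.0, -1.0]]
ft_force: [-0.1, -0.2, -0.4]
grip_width: 0.0256
```

View pics/f2.png

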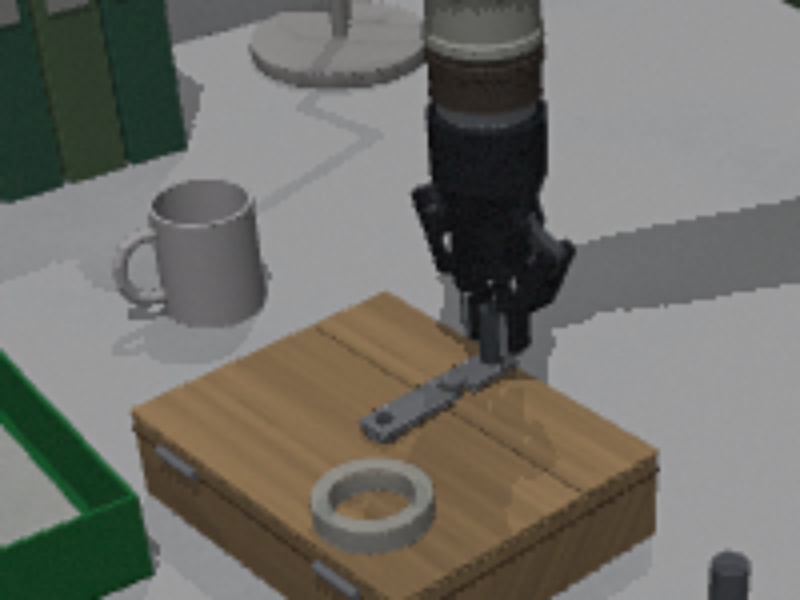

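```bash
python3 -m creep '0.4 -0.2 0 0 0.02; 0.4 -0.4 -0.01 0 0.04; 0.4 -0.4 -0.01 0 0.04'; python3 -m creep '0.4 -0.1 0 0 0; 0.4 -0.2 0 0 0; 0.4 -0.2 0 0 0'
```

```text
time: 4.95
tcp_pos: [0.4175, -0.2625, 0.1143]
eef_rot: [[0.098, -0.995, 0.0], [-0.995, -0.098, -0.0], [0.0, -0.0, -1.0]]
ft_force: [0.1, -0.5, 0.6]
grip_width: 0.0254
time: 5.25
tcp_pos: [0.4174, -0.2619, 0.1144]
eef_rot: [[0.097, -0.995, 0.0], [-0.995, -0.097, -0.003], [0.003, 0.0, -1.0]]
ft_force: [0.3, -5.3, -2.0]
grip_width: 0.0258
```

```bash
python3 -m creep '0.4 -0.1 0 0 0; 0.4 -0.2 0 0 0; 0.4 -0.2 0 0 0; 0.4 -0.2 0 0 0'
python3 - <<'E'
from h import *
s=snap('top'); cv2.imwrite('pics/g1.png',cv2.resize(s['img'][110:270,360:540,::-1],None,fx=4,fy=4)[:600,:720])
s=snap('scene'); cv2.imwrite('pics/g2.png',cv2.resize(s['img'][120:180,220:310,::-1],None,fx=8,fy=8))
E
```

```text
time: 5.65
tcp_pos: [0.4175, -0.2617, 0.1144]
eef_rot: [[0.096, -0.995, 0.0], [-0.995, -0.096, -0.007], [0.007, 0.0, -1.0]]
ft_force: [-0.3, -10.0, -5.5]
grip_width: 0.0256
```

View pics/g2.png

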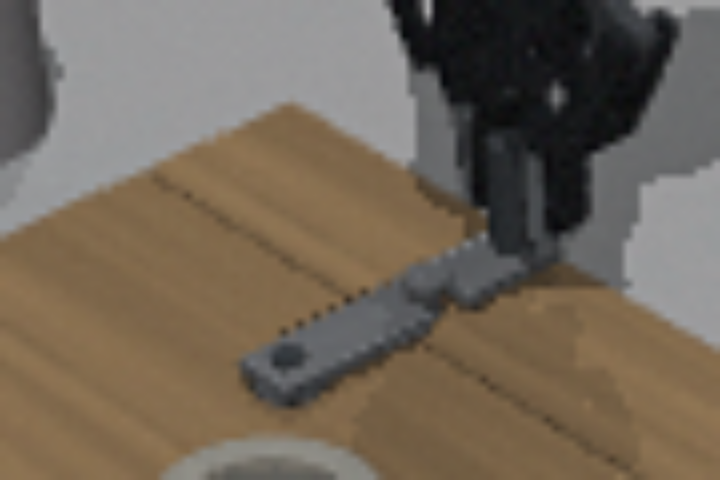

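```bash
python3 -m creep '0.4 0.3 0 0 0; 0.4 0.6 0 0 0; 0.1 0.7 0 0 0; 0.1 0.7 0 0 0; 0.1 0.7 0 0 0; 0.1 0.7 0 -2 0; 0.1 0.7 0 -6 0; 0.1 0.7 0 -11 0; 0.1 0.7 0 -14 0; 0.1 0.7 5 -14 0; 0.1 0.7 10 -14 0; 0.1 0.7 14 -14 0'
python3 -m creep '0.1 0 3 0 0; 0.1 0 3 0 0;0.1 0 3 0 0'
python3 - <<'E'
from h import *
np.set_printoptions(precision=4,suppress=True)
s=snap('top'); cv2.imwrite('pics/i1.png',cv2.resize(s['img'][110:270,360:540,::-1],None,fx=4,fy=4)[:600,:720])
A=cloud(s,np.ones((400,640),bool)); n=A[(A[:,2]>0.114)&(A[:,2]<.13)&(A[:,0]>.39)&(A[:,0]<.62)&(abs(A[:,1])<.4)]
for n_ in (n[n[:,1]<-.1],n[n[:,1]>.1]): print(n_.mean(0),len(n_))
k=n[n[:,1]<-.1].mean(0)[:2]-[.5153,-.2541]
print(np.hypot(*k),'bearing',np.degrees(np.arctan2(k[1],k[0]))%360)
s=snap('scene'); cv2.imwrite('pics/i2.png',cv2.resize(s['img'][110:185,215:315,::-1],None,fx=8,fy=8))
E
```

```text
time: 6.95
tcp_pos: [0.2766, -0.2786, 0.2545]
eef_rot: [[0.099, -0.995, -0.0], [-0.995, -0.099, -0.0], [0.0, 0.0, -1.0]]
ft_force: [-0.4, -0.7, 0.8]
grip_width: 0.0385
time: 7.25
tcp_pos: [0.2485, -0.2822, 0.2547]
eef_rot: [[0.096, -0.995, 0.001], [-0.995, -0.096, -0.001], [0.001, -0.001, -1.0]]
ft_force: [0.8, -0.2, -0.1]
grip_width: 0.0385
[ 0.4172 -0.2634  0.1218] 86
[0.4997 0.146  0.1216] 76
0.09849537951302122 bearing 185.4107960930352
```

View pics/i1.png

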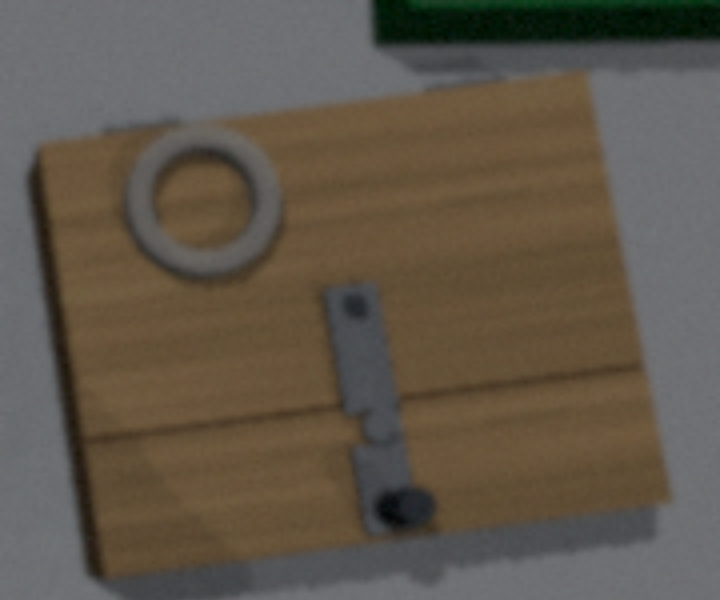

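View pics/i2.png

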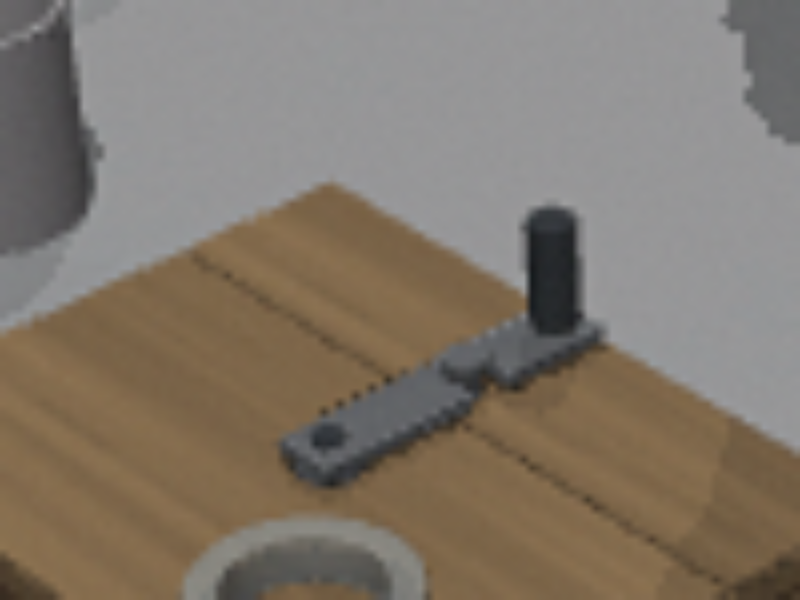

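```bash
python3 -c "
from plant import env
env.hand_in()"
```

```text
the job is handed in; nothing more can be done
```

The large case is fastened: its hook is closed on the pin, and I handed the job in at about 7.4 s. I put the jaws loosely around the large knob, swung the hook round its arc and pressed it against its stop with about 10 N. At the stop the knob moved only about 0.2 mm more. I then opened the jaws, lifted off and moved the arm clear.

- **Large hook:** after release, both cameras show the pin deep in the notch. The knob's bearing from the pivot was 185.4°. The pin's bearing is 185.9°, and the case's outline gives 187°. The 1.6° spread is within the few millimetres of camera error.
- **Small case:** its knob is where it started, (0.500, 0.146), so that hook is still open.
- **Radius:** the large knob measured 98.5 mm from the pivot, against the 100 mm given, which is also within camera error.

No check failed.

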